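Hold a shaft collar on its flat for the screwdriver

TASK

Get the shaft collar ready for me to tighten with the clamped screwdriver: slide the rail carriage until the upright shaft stands in line with the screwdriver's bit, then turn the bare shaft between your fingers until its blue flat, which you can feel, faces the bit. Then lower the loose collar over the shaft, set screw towards the bit, fully down on the shoulder, and finish still holding it there between your fingers with its screw squarely in front of the bit tip; leave the hex key, wax tin, wood block and star knob where they lie.

Things in the scene. Friction and masses are not known exactly. Their poses are not given: they have to be found in the camera images.
- station: Fixed plywood board, 200 x 345 x 18 mm, with the steel rail and the blue and black straight screwdriver (44 mm thick) in two aluminium clamps, up to 122 mm above the table, which begin 108 mm behind the bit tip. Origin: on the table, 32 mm in front of the bit tip; axes as bit_tip.
- bit_tip (a point): Tip of the level hex bit (ball end, 6 mm thick), 90 mm above the table. Axes: z up; y back along the bit into the screwdriver (the bit points along -y); x along the rail, away from the robot. Behind the tip: 40 mm of bare bit, a 19 mm chuck 22 mm long, then the body.
- rail_carriage (a joint): Carriage position (m) on the rail, along x of bit_tip, -0.085 to 0.025. 0: shaft axis in line with the bit, 32 mm in front of its tip. Starts short of that, nearer the robot. Slides with about 4 N, stays where left; can be moved by the shaft or by its grey 78 mm square bearing flange (46 to 56 mm above the table).
- spindle (a joint): Angle (rad) of the upright shaft, anticlockwise from above; 0: its flat faces the bit (outward normal along +y of bit_tip). Turns with about 0.05 N m and stays where it is left.
- shaft_seat (a point): Foot of the shaft: point on its axis in the plane of the shoulder, 80 mm above the table; moves with carriage and shaft. Axes: z up; x is the outward normal of the flat. The shoulder is 34 mm across, with a blue line from the foot of the flat outwards.
- shaft_top (a point): Centre of the upper end of the steel shaft, 135 mm above the table; axes as shaft_seat. Shaft 20 mm thick, 55 mm tall, last 4 mm tapered to 13.6 mm. One blue flat over its whole height, 6 mm from the axis: 16 mm thick from the flat to the far round (middle of that 2 mm from the axis, away from the flat), 20 mm elsewhere.
- collar: Loose dark steel collar, 42 mm outside, 20 mm tall, bore 21.6 mm, about 0.13 kg, flat on the table. Origin: centre of underside; z up; x points to its set screw (blue line on top). The screw's point, 5 mm thick, stands 3.2 mm into the bore, 10 mm above the underside, so the collar passes down the shaft only with the screw over the flat (within about 0.45 rad).
- collar_screw (a point): Outer end of the collar's set screw (brass ring with a dark socket), on the collar's outside at half its height; axes as the collar's.
- hex_key: Loose hex key, L shape 49 x 114 x 7 mm, to be left alone. Origin: middle of underside.
- wax_tin: Loose round green and silver wax tin, 66 mm wide, 24 mm tall, to be left alone. Origin: middle of underside.
- pine_offcut: Loose block of wood 45 x 120 x 28 mm, to be left alone. Origin: middle of underside; y along its length.
- star_knob: Loose black star knob, 50 mm wide, 27 mm tall, to be left alone. Origin: middle of underside.
There are look-alikes about, which are no part of the job. What is shaped like the collar but orange or white is not meant.

How it is judged:
By the outcome, as a careful person would: the job done as asked, in the order asked, and still so for the second after the job is handed in, while the arm keeps its last pose, push and grip.
It also fails if it takes over 58 s, if anything falls off the work surface, if the arm or the gripper's body presses on something with over 40 N, if the wrist force passes 120 N, or if a joint passes its speed limit or range.

ROBOT

A 6-joint arm with a two-finger parallel gripper is mounted at the origin on the work surface; the furniture and walls round the work are solid. World frame = base frame: x ahead of the robot, y to its left, z up, the work surface at z = 0. Lengths are in m, angles in rad, forces in N, time in s.
With the tool pointing down it reaches from about 0.35 to 0.975 m from the base axis. Payload 7.1 kg.
Tool frame: the origin (TCP) lies on the centre line of the jaws, within the pads' length; the fingertips stand 22 mm ahead of it and the grasp point (between the pads) lies 3 mm ahead of it; z points along the fingers, y is the line along which they close (so a half turn about z gives the same grasp; the last joint's range is limited). The gripper opens to 88 mm and grips with 3 to 60 N. Pads are 20 mm wide; open, the fingers measure 115 mm over their backs; the gripper's body (75 mm by 178 mm) begins 61 mm behind the grasp point.
Start: joints at [-1.316, 0.423, 1.63, -0, 1.089, -0.019], TCP at [0.169, -0.602, 0.245] pointing down, gripper open.
Joint ranges: [-3, 3], [-0.9, 2.11], [0.09, 2.58], [-1.31, 4.45], [0.11, 2.69], [-2.54, 2.54]. Speed limits (rad/s): [2.39, 2.39, 3.01, 3.14, 3.14, 3.14].

INTERFACE

Orientations are given as a 3x3 rotation matrix whose columns are the frame's x, y, z axes.
In Python, from bench import r gives the robot as it stands. Calls block until the motion is done:
- r.reach(position, orientation): joint-space move of the TCP to a pose.
- r.move_linear(position, max_speed=0.15, attitude=None): straight line of the TCP; attitude=None keeps the orientation; max_speed is the mean speed in m/s.
- r.move_j(angles): joint-space move.
- r.gripper_open() and r.close(): open the fingers fully, or close them until they stop; the grip force is fixed at half the most.
- r.dwell(seconds).
- r.inverse_kinematics(position, orientation): joint angles nearest the present ones, or None.
- r.state(): the state.
- r.get_image(name): name is "scene" or "side" or "wrist"; returns a dict with "image" (384x512x3 uint8, red, green, blue), "depth" (384x512 float32, m along the optical axis (not along the pixel's ray), 0 where there is no reading), "fx", "fy", "cx", "cy" (pixels), "camera_from_world" (4x4, takes a point from world to camera coordinates); the wrist camera has in their place "T_tool_cam" (4x4, takes a point from camera to tool coordinates, whose origin is the TCP and whose axes are the flange's). Camera axes: x right, y down, z forward; pixel columns grow to the right and rows downward; lengths in m; the calibration is good to about 2 mm. The wrist camera is an equidistant fisheye: a pixel r from the principal point sees the ray r / f radians off the axis. A picture is of the moment at which its call begins: read the wrist's pose just before it.
A pose or a line that the arm cannot do raises r.MotionError and nothing moves.
- r.close_job(): hands the job in; it is judged then, once.
Trained networks look in a picture, given as the dict that the camera call returned (one of the last four; its "shot" number tells which), for a name from the list of things; names that differ only in an ending like _2 or _b are one class to them, and where a whole thing is asked for, a point or a joint stands for the part that bears it (a point fixed in the world has none). Each returns a list of dicts, best first, with "conf" (0 to 1); they miss things now and then, are a little off and sometimes report something else, mostly with a low value. They report only what shows in the picture. A call takes as long as a camera call. They do not tell look-alikes from the thing itself.
- r.find_in(picture, target): "centre" ([x, y, z] in m, in the coordinates of the camera as it stood for that picture, good to about 4 mm: the middle of the surface that is visible of it).
- r.silhouettes(picture, target): "mask" (384x512 bool, what is visible of it).
The state is a dict: "time": time; "joint_pos": joint angles; "dq": joint speeds; "joint_torque": joint torques, N m; "position": TCP position; "eef_rot": TCP orientation; "wrist_force": force on the tool from outside, world axes, zero at the start; "moment": the same for the moment, N m; "finger_gap": finger opening in m; "grip_force": force on a finger pad.
Only numpy, scipy, OpenCV 4.12 (cv2) and the standard library are available. Lean on these libraries where they do the work, as an engineer would, in place of code of your own. Each camera call takes 0.05 s, during which the arm holds its last target. There are 200 camera calls.

## Working session

There is one attempt and no reset: what is moved stays moved. The work goes in short steps, each a Python script; the robot and the scene stay as the last script left them, time stands still between calls to the robot, and variables do not carry over. Pictures are saved under pics/ and viewed, at most 10 in all, crops included, and the job is handed in when it is done.

```bash
ls; mkdir -p pics; cat > h.py <<'E'
import numpy as np, cv2
from bench import r
def world(p,u,v,d=None):
    """pixel -> world for fixed cameras"""
    d=p["depth"][int(v),int(u)] if d is None else d
    c=np.array([(u-p["cx"])/p["fx"]*d,(v-p["cy"])/p["fy"]*d,d,1])
    return (np.linalg.inv(p["camera_from_world"])@c)[:3]
def cloud(p):
    v,u=np.mgrid[:384,:512]; d=p["depth"]
    c=np.stack([(u-p["cx"])/p["fx"]*d,(v-p["cy"])/p["fy"]*d,d,np.ones_like(d)],-1)
    return (c@np.linalg.inv(p["camera_from_world"]).T)[...,:3]
def save(img,n): cv2.imwrite(f"pics/{n}.png",cv2.cvtColor(img,cv2.COLOR_RGB2BGR))
def c2w(p,c): return (np.linalg.inv(p["camera_from_world"])@np.r_[c,1])[:3]
E
python3 - <<'E'
from h import *
ps=[r.get_image(n) for n in("scene","side")]
a=np.hstack([p["image"] for p in ps]); 
save(cv2.resize(np.vstack([p["image"] for p in ps]),(800,600)) if 0 else cv2.resize(ps[0]["image"],(800,600),interpolation=cv2.INTER_CUBIC),"scene0")
save(cv2.resize(ps[1]["image"],(800,600),interpolation=cv2.INTER_CUBIC),"side0")
for p,n in zip(ps,("scene","side")):
    print(n,np.round(np.linalg.inv(p["camera_from_world"])[:3,3],3),p["fx"])
    for t in ["station","rail_carriage","shaft_top","collar","collar_screw","hex_key","wax_tin","pine_offcut","star_knob"]:
        print(t,[(np.round(c2w(p,d["centre"]),3).tolist(),round(d["conf"],2)) for d in r.find_in(p,t)])
print(r.state()["time"])
E
```

```text
pics
scene [-0.081 -0.767  0.488] 479.2237059668015
station [([0.436, 0.054, 0.022], 0.64)]
rail_carriage [([0.427, -0.058, 0.062], 0.68)]
shaft_top [([0.432, -0.053, 0.1], 0.61)]
collar [([0.415, -0.367, 0.014], 0.95), ([0.391, -0.215, 0.015], 0.78), ([0.446, -0.217, 0.009], 0.52)]
collar_screw [([0.411, -0.365, 0.02], 0.86), ([0.39, -0.21, 0.016], 0.78), ([0.455, -0.214, 0.008], 0.6)]
hex_key [([0.301, -0.204, 0.007], 0.64), ([0.576, -0.353, 0.024], 0.56), ([0.43, -0.06, 0.062], 0.38)]
wax_tin [([0.578, -0.353, 0.021], 0.78), ([0.435, 0.056, 0.02], 0.63)]
pine_offcut [([0.288, -0.324, 0.028], 0.65), ([0.555, -0.27, 0.024], 0.58), ([0.438, 0.059, 0.019], 0.19)]
star_knob [([0.291, -0.324, 0.029], 0.57)]
side [ 0.423 -1.012  0.788] 483.782029364445
station [([0.481, 0.019, 0.017], 0.76), ([0.438, -0.059, 0.097], 0.35)]
rail_carriage [([0.438, -0.064, 0.062], 0.76)]
shaft_top [([0.442, -0.061, 0.099], 0.6)]
collar [([0.423, -0.369, 0.016], 0.83), ([0.44, -0.294, 0.015], 0.79), ([0.474, -0.218, 0.016], 0.74), ([0.577, -0.256, 0.024], 0.68), ([0.398, -0.213, 0.015], 0.65)]
collar_screw [([0.423, -0.375, 0.02], 0.93), ([0.437, -0.293, 0.015], 0.76), ([0.473, -0.218, 0.017], 0.59), ([0.397, -0.215, 0.022], 0.56)]
hex_key [([0.308, -0.208, 0.005], 0.48)]
wax_tin [([0.574, -0.354, 0.025], 0.73)]
pine_offcut [([0.578, -0.257, 0.024], 0.62)]
star_knob [([0.294, -0.335, 0.028], 0.88), ([0.308, -0.204, 0.006], 0.59)]
1.0
```

View pics/scene0.png

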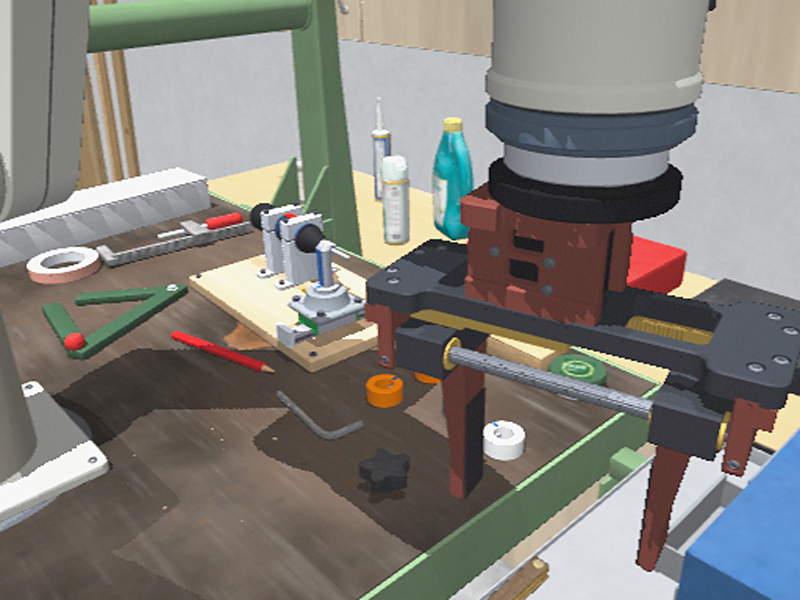

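View pics/side0.png

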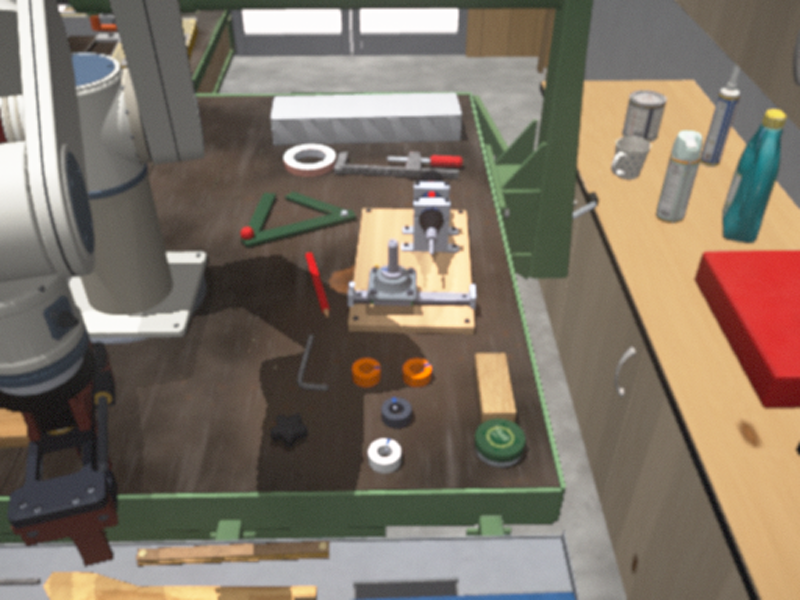

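The side view (800x600) shows these candidates: orange rings at (366,372) and (417,372), a white ring at (384,455) and the dark steel collar at (397,410). I choose the dark one. The station carriage is at (393,275), left of the bit at (431,245). Next I'll check the collar in a close crop from the wrist.

```bash
cat >> h.py <<'E'
def Rz(a):
    c,s=np.cos(a),np.sin(a); return np.array([[c,s,0],[s,-c,0],[0,0,-1.]])
def wrist():
    s=r.state(); p=r.get_image("wrist"); T=np.eye(4); T[:3,:3]=s["eef_rot"]; T[:3,3]=s["position"]
    p["W"]=T@p["T_tool_cam"]; return p
def wproj(p,X):
    c=(np.linalg.inv(p["W"])@np.r_[X,1])[:3]; rho=np.hypot(c[0],c[1]); th=np.arctan2(rho,c[2])
    return np.array([p["cx"]+p["fx"]*th*c[0]/rho,p["cy"]+p["fy"]*th*c[1]/rho])
def wray(p,u,v):
    a=(u-p["cx"])/p["fx"]; b=(v-p["cy"])/p["fy"]; th=np.hypot(a,b)
    d=np.sinc(th/np.pi); return np.stack([a*d,b*d,np.cos(th)],-1)
def wcloud(p):
    v,u=np.mgrid[:384,:512]; d=wray(p,u,v); k=p["depth"]/d[...,2]
    return (d*k[...,None])@p["W"][:3,:3].T+p["W"][:3,3]
def wplane(p,u,v,z):
    d=p["W"][:3,:3]@wray(p,np.float64(u),np.float64(v)); o=p["W"][:3,3]
    return o+d*(z-o[2])/d[2]
def ortho(p,cx,cy,z,half,n=400):
    """top-down rectified picture of plane z; rows: +y up, cols: +x right"""
    g=np.linspace(-half,half,n); m=np.zeros((n,n,2),np.float32); Wi=np.linalg.inv(p["W"])
    X,Y=np.meshgrid(cx+g,cy-g); P=np.stack([X,Y,np.full_like(X,z),np.ones_like(X)],-1)@Wi.T
    rho=np.hypot(P[...,0],P[...,1])+1e-9; th=np.arctan2(rho,P[...,2])
    return cv2.remap(p["image"],(p["cx"]+p["fx"]*th*P[...,0]/rho).astype(np.float32),(p["cy"]+p["fy"]*th*P[...,1]/rho).astype(np.float32),cv2.INTER_CUBIC)
E
python3 - <<'E'
from h import *
s=r.state(); print(np.round(s["eef_rot"],2).tolist())
for a in(0,np.pi/2,-np.pi/2,np.pi):
    q=r.inverse_kinematics([.46,-.15,.25],Rz(a)); print(a,None if q is None else np.round(q,2))
r.reach([.44,-.29,.25],s["eef_rot"])
p=wrist(); np.savez("w1.npz",**{k:p[k] for k in("image","depth","W")},f=p["fx"])
print(p["fx"],p["cx"],np.round(p["T_tool_cam"],3).tolist())
save(p["image"],"w1raw")
save(ortho(p,.44,-.294,.02,.10,400),"w1o")
c=wcloud(p)
for t in("collar","collar_screw"):
    print(t,[(np.round((p["W"]@np.r_[d["centre"],1])[:3],3).tolist(),round(d["conf"],2)) for d in r.find_in(p,t)])
cv2.imwrite("pics/w1.png",cv2.hconcat([cv2.imread("pics/w1raw.png")[:384,:400],cv2.resize(cv2.imread("pics/w1o.png"),(384,384))]))
print(r.state()["time"])
E
```

```text
[[0.96, 0.27, 0.0], [0.27, -0.96, -0.0], [0.0, 0.0, -1.0]]
0 [-0.34  0.21  1.93 -0.    1.    1.23]
1.5707963267948966 [-0.34  0.21  1.93 -0.    1.   -0.34]
-1.5707963267948966 None
3.141592653589793 [-0.34  0.21  1.93 -0.    1.   -1.91]
297.3186396354542 260.26360631224503 [[-0.0, -0.965, -0.261, 0.072], [1.0, -0.0, 0.001, 0.0], [-0.001, -0.261, 0.965, -0.141], [0.0, 0.0, 0.0, 1.0]]
collar [([0.475, -0.21, 0.022], 0.9), ([0.404, -0.205, 0.023], 0.76), ([0.422, -0.364, 0.025], 0.74), ([0.442, -0.288, 0.021], 0.6), ([0.302, -0.322, 0.033], 0.56)]
collar_screw [([0.475, -0.205, 0.026], 0.86), ([0.398, -0.206, 0.019], 0.85), ([0.444, -0.291, 0.023], 0.73), ([0.422, -0.364, 0.019], 0.66), ([0.304, -0.326, 0.031], 0.57)]
2.675
```

View pics/w1.png

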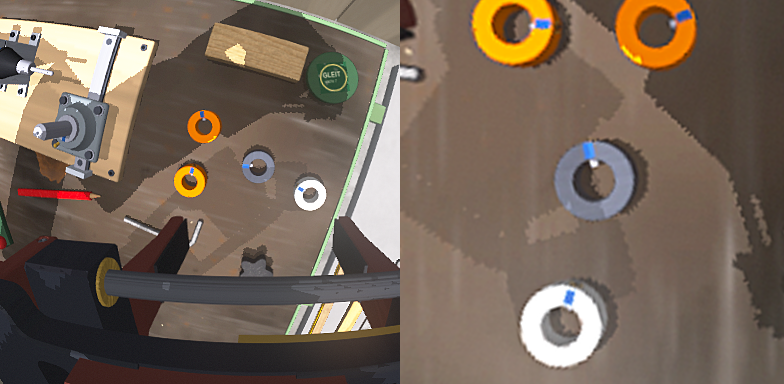

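The close crop shows the dark collar at ortho px (595,180), centre about (0.442,-0.288). Its blue line points almost along +y. The two orange rings are above it and the white one below. Next is a close look at the station.

```bash
python3 - <<'E'
from h import *
p=dict(np.load("w1.npz")); p.update(fx=297.3186,fy=297.3186,cx=260.26,cy=192)
r.reach([.43,-.06,.30],Rz(0.))
p=wrist(); print(p["fx"],p["fy"],p["cx"],p["cy"])
np.savez("w2.npz",**{k:p[k] for k in("image","depth","W","fx","fy","cx","cy")})
c=wcloud(p)
print("board z",np.round(np.median(c[...,2][(abs(c[...,2]-.018)<.008)]),4))
m=(c[...,2]>.125)&(c[...,2]<.145)&(c[...,1]<-.02)&(c[...,1]>-.1)&(c[...,0]>.38)&(c[...,0]<.5)
print("top",m.sum(),np.round(c[m].mean(0),4))
a=[ortho(p,.46,-.03,z,.075,300) for z in(.09,.135)]
save(cv2.hconcat([cv2.resize(x,(400,400),interpolation=cv2.INTER_CUBIC) for x in a]),"w2o")
print(r.state()["time"])
E
```

```text
297.3186396354542 297.3186396354542 260.26360631224503 189.50035097552856
board z 0.0188
top 257 [ 0.442  -0.048   0.1343]
3.6583
```

View pics/w2o.png

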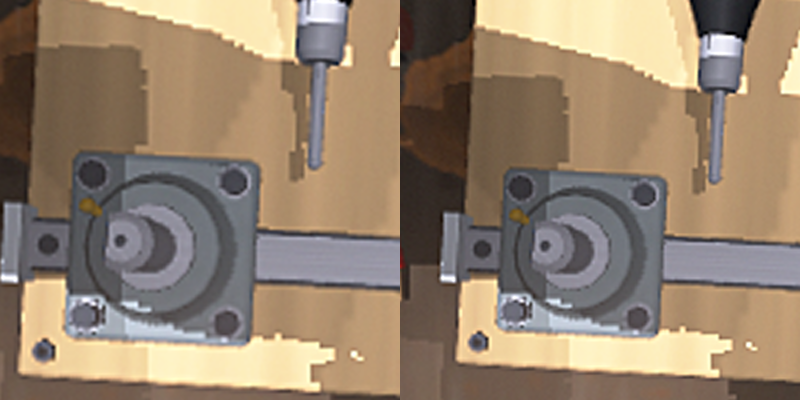

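The ortho views show the bit tip at (315,168), giving about (0.503,-0.018). The shaft top is at (145,246) of the right panel, giving about (0.440,-0.048). The flat isn't visible from this side, so I'll view from -x. That also averages out the camera bias.

```bash
cat > m.py <<'E'
from h import *
def ld(n):
    d=dict(np.load(n)); return {k:(v if v.ndim else float(v)) for k,v in d.items()}
def ana(p):
    c=wcloud(p); x,y,z=c[...,0],c[...,1],c[...,2]
    def box(z0,z1,x0,x1,y0,y1): return (z>z0)&(z<z1)&(x>x0)&(x<x1)&(y>y0)&(y<y1)
    b=c[box(.085,.098,.48,.53,-.03,.02)]
    if len(b)>10:
        k=np.polyfit(b[:,1],b[:,0],1); print("bit n",len(b),"slope dx/dy",k[0].round(4),"x at tip",np.polyval(k,b[:,1].min()).round(4),"ymin",b[:,1].min().round(4),"ztop",np.percentile(b[:,2],95).round(4))
    f=c[box(.051,.061,.37,.52,-.12,.02)]; 
    rc=cv2.minAreaRect((f[:,:2]*1000).astype(np.float32)); print("flange",len(f),rc)
    t=c[box(.128,.142,.40,.50,-.08,-.02)]; print("top",len(t),t.mean(0).round(4),t.min(0).round(4),t.max(0).round(4))
    B=c[box(.012,.024,.35,.65,-.13,.3)]
    for lo in(-.02,0): pass
    # board lower edge: per x-bin min y
    xs=np.arange(.40,.53,.01); e=[(X,np.percentile(B[abs(B[:,0]-X)<.005][:,1],1)) for X in xs if (abs(B[:,0]-X)<.005).sum()>20]
    e=np.array(e); print("edge slope",np.polyfit(e[:,0],e[:,1],1).round(4))
    hsv=cv2.cvtColor(p["image"],cv2.COLOR_RGB2HSV); bl=(hsv[...,0]>100)&(hsv[...,0]<125)&(hsv[...,1]>130)&(hsv[...,2]>50)
    for nm,(z0,z1) in dict(shaft=(.084,.14),shoulder=(.075,.083)).items():
        q=c[bl&box(z0,z1,.39,.53,-.09,-.01)]; print("blue",nm,len(q),q.mean(0).round(4) if len(q) else "")
    return c
E
python3 - <<'E'
from m import *
ana(ld("w2.npz"))
r.reach([.41,-.05,.25],Rz(np.pi))
p=wrist(); np.savez("w3.npz",**{k:p[k] for k in("image","depth","W","fx","fy","cx","cy")})
ana(p)
i=p["image"]; u,v=wproj(p,[.44,-.05,.1]).astype(int); print(u,v)
a=ortho(p,.46,-.03,.09,.075,400); i=cv2.resize(i[max(v-70,0):v+70,max(u-70,0):u+70],(400,400),interpolation=cv2.INTER_CUBIC)
save(cv2.hconcat([a,i]),"w3"); print(r.state()["time"])
E
```

```text
bit n 149 slope dx/dy 0.0554 x at tip 0.5029 ymin -0.0187 ztop 0.0946
flange 1548 ((439.9110107421875, -47.35786056518555), (79.10738372802734, 77.8072509765625), 86.94346618652344)
top 246 [ 0.4418 -0.048   0.1346] [ 0.4329 -0.0575  0.1281] [ 0.4497 -0.0383  0.1373]
edge slope [-0.0596 -0.0792]
blue shaft 0 
blue shoulder 0 
bit n 159 slope dx/dy 0.0546 x at tip 0.5017 ymin -0.0189 ztop 0.0947
flange 1780 ((439.33380126953125, -47.02924346923828), (78.49530792236328, 77.9925308227539), 86.88224792480469)
top 321 [ 0.4391 -0.0471  0.1347] [ 0.4324 -0.0562  0.128 ] [ 0.449  -0.0375  0.1378]
edge slope [-0.0637 -0.0771]
blue shaft 0 
blue shoulder 16 [ 0.4267 -0.0461  0.0812]
260 209
6.3417
```

View pics/w3.png

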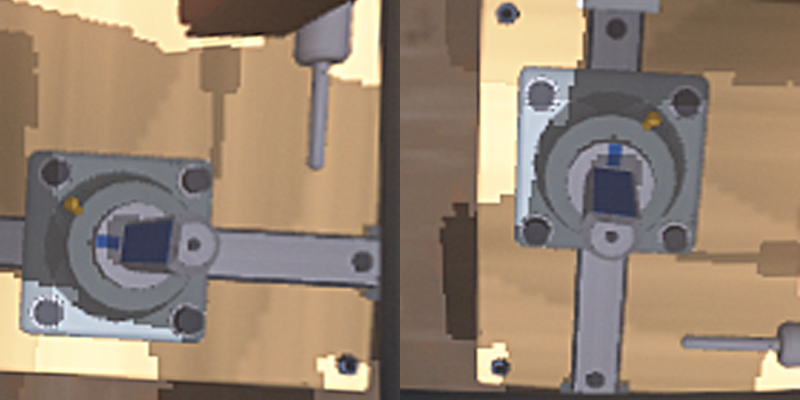

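The flange, bit and edges all agree:
- Station yaw is about -0.055.
- The bit tip is at (0.502,-0.0187).
- The shaft is at (0.4396,-0.0473), so the carriage is at about -0.061.
- The blue flat faces about -x (blue line at (107,242), left of the shaft).

I'll grip the shaft across the flat and slide the carriage.

```bash
cat >> h.py <<'E'
PSI=-.055; EX=np.array([np.cos(PSI),np.sin(PSI)]); EY=np.array([-np.sin(PSI),np.cos(PSI)])
TIP=np.array([.5023,-.0187]); AX=TIP-.032*EY
def st(): 
    s=r.state(); print("t",round(s["time"],2),"pos",np.round(s["position"],4),"gap",round(s["finger_gap"],4),"F",np.round(s["wrist_force"],1),"M",np.round(s["moment"],2),"grip",round(s["grip_force"],1)); return s
E
python3 - <<'E'
from h import *
print(AX)
nu=3.08; n=np.array([np.cos(nu),np.sin(nu)]); ax=np.array([.4396,-.0473])
a=nu-np.pi/2
P=ax-.002*n
r.reach([*P,.19],Rz(a)); st()
r.move_linear([*P,.122],.12); st()
r.close(); s=st()
# axis along rail coordinate as the grip has it
off=(s["position"][:2]+.002*n-AX)@EX; print("carriage est",off)
P2=s["position"][:2]-off*EX
r.move_linear([*P2,.122],.08); s=st()
E
```

```text
[ 0.50054089 -0.05065161]
t 7.8 pos [ 0.4416 -0.0474  0.1901] gap 0.0877 F [0.1 0.5 0.3] M [-0.05 -0.06  0.04] grip 0.0
t 8.52 pos [ 0.4419 -0.0475  0.1223] gap 0.0875 F [ 0.6 -0.5  0.5] M [-0.04 -0.09 -0.04] grip 0.0
t 9.62 pos [ 0.4409 -0.0473  0.1219] gap 0.0158 F [-2.6 -0.7  2.2] M [-0.02  0.4  -0.04] grip 30.0
carriage est -0.06169206443882016
t 10.53 pos [ 0.5032 -0.0508  0.1219] gap 0.0159 F [ 3.5 -0.2 -6. ] M [-0.07 -0.43 -0.02] grip 30.0
```

```bash
python3 - <<'E'
from h import *
s=st(); a0=np.arctan2(s["eef_rot"][1,0],s["eef_rot"][0,0]); print("a0",a0)
for a in np.linspace(1.509,PSI,5)[1:]:
    nu=a+np.pi/2; n=np.array([np.cos(nu),np.sin(nu)])
    # flat normal = world angle a+pi/2 (tool -y)
    P=AX-.002*n
    r.reach([*P,.122],Rz(a)); s=st()
print(np.arctan2(s["eef_rot"][1,0],s["eef_rot"][0,0]),s["joint_pos"].round(2) if hasattr(s["joint_pos"],"round") else s["joint_pos"])
print("axis rel", (s["position"][:2]+.002*n-AX)@np.c_[EX,EY])
E
```

```text
t 10.53 pos [ 0.5032 -0.0508  0.1219] gap 0.0159 F [ 3.5 -0.2 -6. ] M [-0.07 -0.43 -0.02] grip 30.0
a0 1.5091829776320247
t 10.99 pos [ 0.5028 -0.0515  0.1219] gap 0.016 F [ 4.6  1.  -7.6] M [ 0.08 -0.58 -0.03] grip 30.0
t 11.45 pos [ 0.502 -0.052  0.122] gap 0.0162 F [ 4.   1.7 -7.9] M [ 0.24 -0.68 -0.05] grip 30.0
t 11.91 pos [ 0.5013 -0.0523  0.1219] gap 0.0159 F [ 4.   1.6 -7.1] M [ 0.53 -0.67 -0.07] grip 30.0
t 12.37 pos [ 0.5005 -0.0524  0.122 ] gap 0.0158 F [ 4.   4.1 -7. ] M [ 0.61 -0.67 -0.08] grip 30.0
-0.05114421090251404 [-0.13  0.44  1.98  0.    0.73  1.49]
axis rel [4.77159171e-05 2.72421180e-04]
```

```bash
python3 - <<'E'
from m import *
r.gripper_open(); s=st()
r.move_linear([*s["position"][:2],.19],.15)
r.reach([.43,-.04,.28],Rz(PSI))
p=wrist(); np.savez("w4.npz",**{k:p[k] for k in("image","depth","W","fx","fy","cx","cy")}); st()
c=ana(p); x,y,z=c[...,0],c[...,1],c[...,2]
m=(z>.131)&(z<.142)&(abs(x-.5)<.03)&(abs(y+.05)<.03); vv,uu=np.nonzero(m); 
top=wplane(p,(uu.min()+uu.max())/2,(vv.min()+vv.max())/2,.135); print("top",top)
t=wcloud(p); b=c[(z>.085)&(z<.1)&(abs(x-.503)<.02)&(y>-.03)&(y<.02)]
kx=np.polyfit(b[:,1],b[:,0],1); tip=np.array([np.polyval(kx,b[:,1].min()),b[:,1].min()])
print("tip",tip,"shaft rel tip (ex,ey)",(top[:2]-tip)@np.c_[EX,EY])
# collar from w1 with this camera's constants
q=ld("w1.npz"); q.update({k:p[k] for k in("fx","fy","cx","cy")})
for img in(q,):
    c=wcloud(img); d=(np.hypot(c[...,0]-.442,c[...,1]+.288)<.035)
    k=d&(c[...,2]>.015)&(c[...,2]<.03); P=c[k]; (cx,cy),rad=cv2.minEnclosingCircle((P[:,:2]*1000).astype(np.float32)); print("collar top",k.sum(),cx,cy,rad,np.median(P[:,2]))
    h=cv2.cvtColor(img["image"],cv2.COLOR_RGB2HSV); bl=k&(h[...,0]>100)&(h[...,0]<125)&(h[...,1]>150); B=c[bl].mean(0); print("blue",bl.sum(),B, "ang",np.arctan2(B[1]-cy/1000,B[0]-cx/1000))
save(cv2.hconcat([ortho(p,.50,-.035,zz,.05,400) for zz in(.08,.135)]),"w4"); print(r.state()["time"])
E
```

```text
t 13.55 pos [ 0.5004 -0.0526  0.122 ] gap 0.0877 F [ 0.4 -1.1  0.5] M [ 0.03  0.05 -0.03] grip 0.0
t 14.73 pos [ 0.4302 -0.0401  0.2787] gap 0.0878 F [-0.3  0.7  0. ] M [-0.01  0.01  0.01] grip 0.0
bit n 191 slope dx/dy 0.0542 x at tip 0.5029 ymin -0.0179 ztop 0.0947
flange 1101 ((492.1662292480469, -50.085060119628906), (77.98147583007812, 58.562660217285156), 87.04875946044922)
top 102 [ 0.4968 -0.0512  0.1347] [ 0.4927 -0.0591  0.131 ] [ 0.4998 -0.0446  0.1379]
edge slope [-0.0859 -0.0664]
blue shaft 0 
blue shoulder 32 [ 0.5037 -0.0389  0.0812]
top [ 0.50186964 -0.05247729  0.135     ]
tip [ 0.50294144 -0.01790951] shaft rel tip (ex,ey) [ 0.00083009 -0.03457443]
collar top 644 441.558349609375 -288.220458984375 21.07839012145996 0.020876722466461273
blue 22 [ 0.4386466  -0.27237863  0.02115655] ang 1.7525686262762246
14.7333
```

View pics/w4.png

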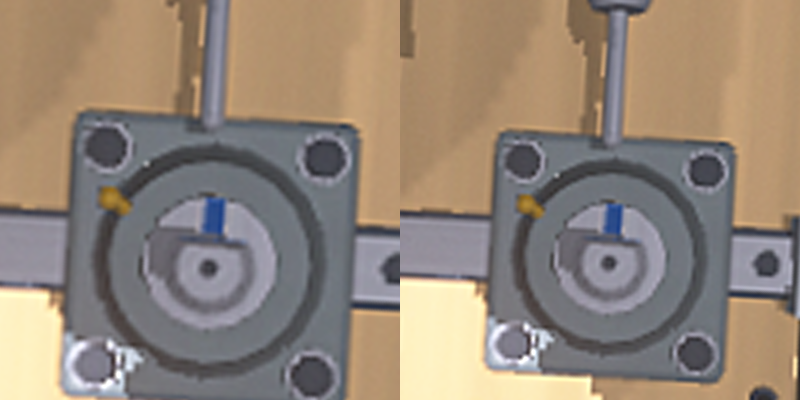

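The shaft is turned: the blue line at (212,217) points at the bit at (212,125). The carriage is within about 0.7 mm, slightly beyond, and I'll correct that later through the collar. Now I'll pick up the collar, measuring it again from above first.

```bash
cat >> m.py <<'E'
def collar(p,cx,cy,zt):
    c=wcloud(p); d=(np.hypot(c[...,0]-cx,c[...,1]-cy)<.035)
    k=d&(abs(c[...,2]-zt)<.008); P=c[k]; (x,y),rad=cv2.minEnclosingCircle((P[:,:2]*1000).astype(np.float32))
    h=cv2.cvtColor(p["image"],cv2.COLOR_RGB2HSV); bl=k&(h[...,0]>100)&(h[...,0]<125)&(h[...,1]>150); B=c[bl].mean(0)
    a=np.arctan2(B[1]-y/1000,B[0]-x/1000); print("collar",k.sum(),x,y,rad,"blue",bl.sum(),B,"ang",a); return x/1000,y/1000,a
E
python3 - <<'E'
from m import *
r.reach([.441,-.288,.20],Rz(1.7526))
p=wrist(); x,y,a=collar(p,.441,-.288,.0205); st()
X,Y,A=.441,-.288,1.7526
if np.hypot(x-X,y-Y)<.004 and abs(a-A)<.2: X,Y,A=(X+x)/2,(Y+y)/2,(A+a)/2
print(X,Y,A)
r.reach([X,Y,.08],Rz(A)); r.move_linear([X,Y,.0245],.1); st()
r.close(); s=st()
r.move_linear([*s["position"][:2],.10],.15); st()
p=wrist(); np.savez("w5.npz",**{k:p[k] for k in("image","depth","W","fx","fy","cx","cy")})
u,v=wproj(p,[s["position"][0],s["position"][1],.09]).astype(int); print(u,v)
i=p["image"][max(v-60,0):v+60,max(u-80,0):u+80]; save(cv2.resize(i,None,fx=4,fy=4,interpolation=cv2.INTER_CUBIC),"w5")
E
```

```text
collar 878 441.2281188964844 -287.597900390625 21.03491973876953 blue 12 [ 0.43817165 -0.27246512  0.02151585] ang 1.7700918450288594
t 16.76 pos [ 0.4411 -0.2878  0.1999] gap 0.0876 F [-0.5  0.5 -0.5] M [-0.01 -0.09  0.01] grip 0.0
0.4411140594482422 -0.2877989501953125 1.7613459225144297
t 18.02 pos [ 0.4415 -0.2881  0.0249] gap 0.0883 F [0.3 0.1 0.2] M [-0.03 -0.07 -0.04] grip 0.0
t 18.8 pos [ 0.441  -0.2878  0.0245] gap 0.0411 F [-1.4  0.9  1.6] M [-0.03 -0.01 -0.03] grip 30.0
t 19.45 pos [ 0.4407 -0.2876  0.0997] gap 0.041 F [ 0.1  0.3 -2. ] M [-0.09 -0.08  0.  ] grip 30.0
258 242
```

View pics/w5.png

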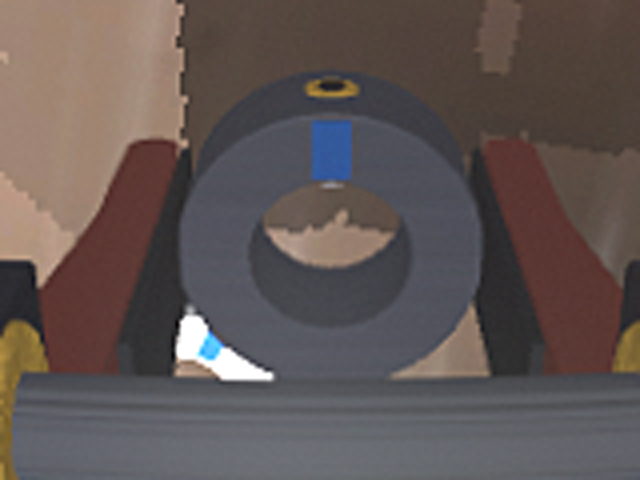

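The collar is held with the brass screw at (331,88), centred between the fingers, and the blue line is on the same axis. Now I'll carry it over and lower it.

```bash
python3 - <<'E'
from h import *
R=Rz(np.pi/2+PSI)
s=r.state(); r.move_linear([*s["position"][:2],.19],.2)
r.reach([*AX,.185],R); st()
for z in(.155,.14,.125,.112,.107):
    r.move_linear([*AX,z],.06); s=st()
    if abs(s["wrist_force"]).max()>20: print("stop"); break
else:
    while z>.1022:
        z-=.0008; r.move_linear([*AX,z],.03); s=st()
        if s["wrist_force"][2]>9: break
E
```

```text
t 21.07 pos [ 0.5002 -0.0511  0.1842] gap 0.041 F [ 1.2  0.1 -0.8] M [-0.02 -0.1   0.01] grip 30.0
t 21.72 pos [ 0.5004 -0.0507  0.1548] gap 0.0408 F [-0.4  0.4 -1.2] M [-0.08 -0.09 -0.06] grip 30.0
t 22.12 pos [ 0.5002 -0.0506  0.1396] gap 0.0407 F [ 0.4  0.1 -0.8] M [-0.06 -0.05 -0.04] grip 30.0
t 22.52 pos [ 0.5002 -0.0506  0.1245] gap 0.0409 F [ 0.3 -0.9 -2.2] M [-0.02 -0.07 -0.02] grip 30.0
t 22.88 pos [ 0.5002 -0.0506  0.1115] gap 0.0409 F [ 0.9  0.1 -0.8] M [-0.1  -0.04 -0.  ] grip 30.0
t 23.13 pos [ 0.5003 -0.0506  0.1067] gap 0.0409 F [ 0.  -0.2 -1.4] M [ 0.01 -0.03 -0.02] grip 30.0
t 23.38 pos [ 0.5005 -0.0507  0.1063] gap 0.0411 F [ 1.1 -0.2 -1.2] M [-0.06 -0.12 -0.  ] grip 30.0
t 23.63 pos [ 0.5005 -0.0507  0.1054] gap 0.041 F [-0.3 -0.  -0.9] M [-0.05 -0.14 -0.01] grip 30.0
t 23.88 pos [ 0.5005 -0.0506  0.1045] gap 0.0411 F [-0.1 -0.4 -1. ] M [-0.12 -0.05  0.01] grip 30.0
t 24.13 pos [ 0.5008 -0.0507  0.1044] gap 0.0409 F [-1.8  0.6  6.3] M [ 0.05  0.24 -0.01] grip 30.0
t 24.38 pos [ 0.5014 -0.0507  0.1044] gap 0.0407 F [-2.6  1.3 14.1] M [0.09 0.52 0.01] grip 30.0
```

Contact came at TCP z 0.1044, exactly the seated height. I'll ease the push and check alignment with the bit.

```bash
python3 - <<'E'
from m import *
s=r.state(); r.move_linear([*AX,.1035],.03); st()
p=wrist(); np.savez("w6.npz",**{k:p[k] for k in("image","depth","W","fx","fy","cx","cy")})
q=np.array([wproj(p,[*(AX+k*EY),z]) for k,z in((.021,.09),(.032,.09),(.0,.1),(.06,.09))]); print(q.round(1))
u,v=q[0].astype(int)
i=p["image"][max(v-60,0):v+60,max(u-80,0):u+80]; print(max(v-60,0),max(u-80,0)); save(cv2.resize(i,None,fx=5,fy=5,interpolation=cv2.INTER_CUBIC),"w6")
E
```

```text
t 24.63 pos [ 0.5013 -0.0507  0.1044] gap 0.0412 F [-1.   0.4  9.9] M [0.07 0.22 0.01] grip 30.0
[[256.5 203.8]
 [256.4 184.4]
 [256.5 246.2]
 [256.3 132.4]]
143 176
```

View pics/w6.png

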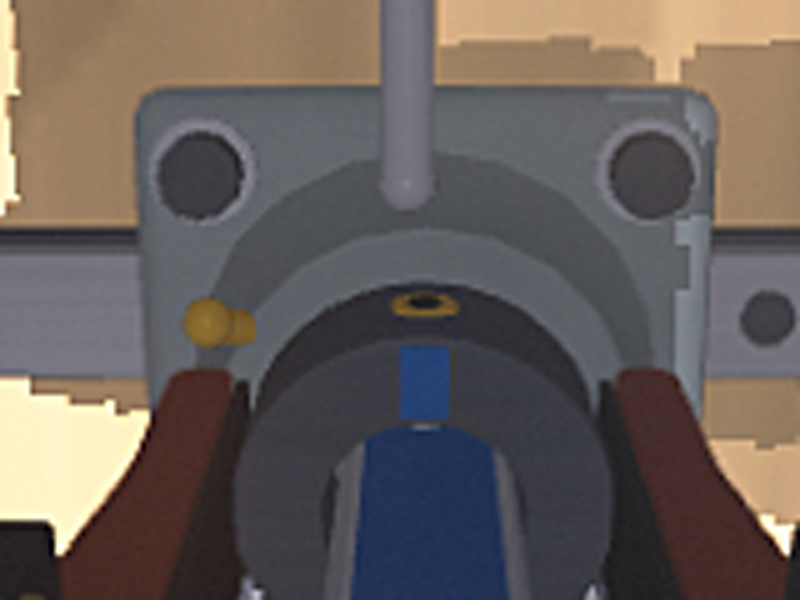

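The bit tip is at (407,190) and the screw at (425,303), at a scale of about 8.3 px/mm. The collar is about 2.1 mm too far along the rail, partly from arm deflection under the push. I'll nudge back along the rail and measure.

```bash
cat >> m.py <<'E'
def mis(p):
    """screw offset from bit line along EX (m), pixel based at z=.09"""
    c=wcloud(p); e=(c[...,:2]-AX)@np.c_[EX,EY]; z=c[...,2]
    b=(z>.084)&(z<.099)&(abs(e[...,0])<.012)&(e[...,1]>.034)&(e[...,1]<.07)
    h=cv2.cvtColor(p["image"],cv2.COLOR_RGB2HSV)
    br=(h[...,0]>15)&(h[...,0]<32)&(h[...,1]>120)&(abs(e[...,0])<.010)&(e[...,1]>.012)&(e[...,1]<.028)&(z>.08)
    bl=(h[...,0]>100)&(h[...,0]<125)&(h[...,1]>130)&(z>.096)&(z<.106)&(abs(e[...,0])<.008)&(e[...,1]>.010)&(e[...,1]<.024)
    f=(z>.05)&(z<.061)&(abs(e[...,0])<.06)&(e[...,1]>.025)&(e[...,1]<.036)
    k=np.polyfit(e[b][:,1],e[b][:,0],1); fx=e[f][:,0]
    print("bit",b.sum(),k.round(4),"screw",br.sum(),e[br].mean(0).round(4),"blue",bl.sum(),e[bl].mean(0).round(4),"flange ex",((np.percentile(fx,1)+np.percentile(fx,99))/2).round(4))
    d=e[br].mean(0)[0]-np.polyval(k,.03); print("mis mm",1000*d); return d
E
python3 - <<'E'
from m import *
mis(ld("w6.npz"))
for k in(-.0033,-.0021):
    r.move_linear([*(AX+k*EX),.104],.03); st(); p=wrist(); mis(p)
E
```

```text
bit 753 [0.0023 0.0003] screw 657 [0.0002 0.0192] blue 148 [0.0021 0.0164] flange ex 0.0026
mis mm -0.1771986603198964
t 24.94 pos [ 0.4981 -0.0507  0.1045] gap 0.0407 F [ 1.8 -1.3  4.7] M [-0.19 -0.5   0.01] grip 30.0
bit 752 [-0.0018  0.0003] screw 657 [0.     0.0191] blue 148 [-0.0011  0.0162] flange ex -0.0003
mis mm -0.26516941987912407
t 25.24 pos [ 0.4982 -0.0507  0.1044] gap 0.0407 F [-0.9 -1.1 10.2] M [-0.25  0.08  0.01] grip 30.0
bit 750 [-0.0015  0.0004] screw 651 [0.     0.0191] blue 148 [-0.001   0.0162] flange ex -0.0003
mis mm -0.3335766562911248
```

```bash
sed -i 's/br=(h.*/br=(h[...,0]>12)\&(h[...,0]<35)\&(h[...,1]>90)\&(abs(e[...,0])<.006)\&(e[...,1]>.0195)\&(e[...,1]<.024)\&(z>.086)\&(z<.097)/' m.py
python3 - <<'E'
from m import *
p=ld("w6.npz"); mis(p)
for k in(-.0008,0.0):
    r.move_linear([*(AX+k*EX),.104],.03); st(); p=wrist(); mis(p)
    np.savez("w7.npz",**{k:p[k] for k in("image","depth","W","fx","fy","cx","cy")})
E
```

```text
bit 753 [0.0023 0.0003] screw 35 [0.0022 0.0216] blue 148 [0.0021 0.0164] flange ex 0.0026
mis mm 1.8387773790399218
t 25.54 pos [ 0.499  -0.0507  0.1044] gap 0.0409 F [-2.  -1.8 12.2] M [-0.27  0.35 -0.04] grip 30.0
bit 715 [0.0081 0.    ] screw 35 [-0.0002  0.0215] blue 147 [-0.0002  0.0163] flange ex 0.0005
mis mm -0.49584285289164126
t 25.84 pos [ 0.4996 -0.0507  0.1044] gap 0.0412 F [-3.6 -1.9 13. ] M [-0.26  0.45 -0.  ] grip 30.0
bit 715 [-0.0076  0.0007] screw 35 [0.0004 0.0216] blue 146 [0.0004 0.0162] flange ex 0.0011
mis mm -0.13010346630704617
```

```bash
python3 - <<'E'
from m import *
r.dwell(.3); st(); p=wrist(); mis(p)
save(cv2.resize(p["image"][143:263,176:336],None,fx=5,fy=5,interpolation=cv2.INTER_CUBIC),"w8")
E
```

```text
t 26.19 pos [ 0.4996 -0.0507  0.1044] gap 0.0409 F [-3.7 -1.3 12.3] M [-0.25  0.47 -0.06] grip 30.0
bit 716 [-0.0074  0.0007] screw 36 [0.0004 0.0215] blue 146 [0.0004 0.0163] flange ex 0.001
mis mm -0.05287045879183276
```

View pics/w8.png

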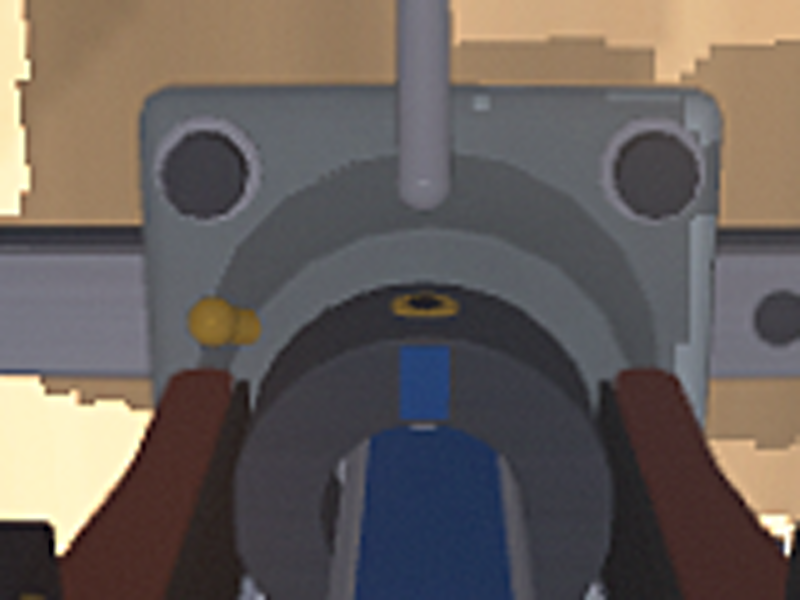

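The screw at (425,303) is in line with the bit tip at (425,195). The blue flat faces the bit, and the collar is seated and held. Handing in.

```bash
python3 -c "
from bench import r
print(r.close_job())"
```

```text
the job is handed in; nothing more can be done
None
```

The job is handed in: the shaft is in line with the bit and its blue flat faces it, and the collar is held fully down on the shoulder with its screw about 0.1 mm off the bit line by the wrist camera. I did not touch the hex key, wax tin, wood block or star knob.

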